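Empty one bay of the knob tote into the parts pan

TASK

Draw the steel parts pan out from under the scroll saw's table until it is fully clear of it. Then empty only the two big ball knobs into the pan by tipping the divided tote toward their corner: both must end up in the pan, and every other knob must stay in its own compartment. Finish with the tote back and standing flat on its rubber mat, and leave the other tools on the bench where they are.

Things in the scene. Friction and masses are not known exactly. Their poses are not given: they have to be found in the camera images.
- saw_edge (a point): middle of the front edge of the fixed scroll saw's table (240 mm wide, y = -120 to 120 mm; top 142, underside 130 mm above the bench). x points level from this edge back into the saw, so the free bench in front lies toward -x; z up. Under the table the space is free for 110 mm behind the edge. The saw's arm, up to 320 mm high, begins 180 mm behind the edge
- pan_mid (a point): centre, half-way up, of the loose open steel pan, 190 mm (x) by 210 mm (y) by 60 mm high, walls and floor 4 mm, 0.55 to 0.9 kg, standing on the bench, at first with 75 to 95 mm of its +x end under the saw's table. x points to its rear (saw) wall; the wall at x = -95 mm is its exposed front wall; z up
- pan_rear_a (a point): rear corner of the pan's rim, at x = +95, y = +105 mm, z = +30 mm from pan_mid
- pan_rear_b (a point): rear corner of the pan's rim, at x = +95, y = -105 mm, z = +30 mm from pan_mid
- mat_mid (a point): centre of the top face of the tote's black rubber mat, 300 by 300 by 4 mm, fixed on the bench
- tote_grip (a point): centre of the carrying handle of the loose grey plastic tote, 92 mm above the tote's underside: a level flat-sided bar along x, 140 mm long, 14 mm thick (y), 30 mm high (15 mm above and below this point), open underneath. Axes as tote. The tote weighs 0.35 to 0.5 kg, its smooth contents 0.32 kg
- tote_spout (a point): middle of the lip of the spout of the big ball knobs' bay: at x = +98, y = +98, z = -72 mm from tote_grip, 20 mm above the tote's underside, 138 mm from its middle. The underside's corner below the spout lies 16 mm further in
- bay_b (a point): centre of the bay of the two long grips, 24 mm above the tote's underside, at x = -59, y = +59 mm (the big ball knobs' bay is at x = +59, y = +59 mm)
- bay_c (a point): centre of the bay of the two small ball knobs, at x = +59, y = -59 mm
- bay_d (a point): centre of the bay of the star knob, at x = -59, y = -59 mm
- ball0: a big black ball knob, origin at its centre, 38 mm across, 50 g, smooth and free to roll, loose in the tote; to be poured into the pan
- ball1: a big black ball knob, origin at its centre, 38 mm across, 50 g, smooth and free to roll, loose in the tote; to be poured into the pan
- grip0_mid (a point): centre of a black tapered handle grip, 70 mm long, 28 mm thick; stays in its bay
- grip1_mid (a point): centre of a black tapered handle grip, 70 mm long, 28 mm thick; stays in its bay
- small0_mid (a point): centre of a small black ball knob, 30 mm across; stays in its bay
- small1_mid (a point): centre of a small black ball knob, 30 mm across; stays in its bay
- star0_mid (a point): centre of the black star knob, 66 mm across, 24 mm thick; stays in its bay
- tote: the tote, 240 by 240 mm, on the mat; origin at its underside's centre, x and y along its sides, z up. Walls 55 mm high; dividers through the middle along x and y make four bays. At each corner the wall is open 85 mm wide and the floor slopes up 20 degrees to a spout: a bay pours when the tote leans about 30 to 40 degrees straight toward its corner; leaned that far toward a side, two may pour
- pan: the pan; origin at the centre of its underside, axes as pan_mid
- wrench: bystander: open-ended wrench, 200 mm, flat on the bench
- driver: bystander: screwdriver, 200 mm, flat on the bench
- oil: bystander: white oil bottle, 56 mm across and 130 mm high; origin at its foot
- stick: bystander: wooden push stick, 240 mm long, 18 mm thick, flat on the bench
There are look-alikes about, which are no part of the job. Leave any turquoise or yellow look-alike of the part that bears grip1_mid alone. Leave any yellow look-alike of the part that bears grip0_mid alone.

How it is judged:
On the way, in this order (a step that is already met when the one before it is completed fails the run):
1. the pan has been drawn out in front of the saw, fully clear of its table, and the knobs are still in the tote (x of each of pan_rear_a, pan_rear_b in the frame of saw_edge below 0 m and distance between each of ball0, ball1 and tote_spout below 0.13 m), for 0.2 s.
2. the tote is being tipped: it leans by more than 0.35 rad, the other knobs still in their bays (angle between tote_grip's own z axis and vertical above 0.35 rad and distance between each of grip0_mid, grip1_mid and bay_b below 0.07 m and distance between each of small0_mid, small1_mid and bay_c below 0.07 m and distance between star0_mid and bay_d below 0.07 m), for 0.05 s.
3. the two big ball knobs lie in the pan and the other knobs are still in their bays (x of ball0 in the frame of pan_mid between -0.095 and 0.095 m and y of ball0 in the frame of pan_mid between -0.105 and 0.105 m and z of ball0 in the frame of pan_mid between -0.03 and 0.03 m and x of ball1 in the frame of pan_mid between -0.095 and 0.095 m and y of ball1 in the frame of pan_mid between -0.105 and 0.105 m and z of ball1 in the frame of pan_mid between -0.03 and 0.03 m and distance between each of grip0_mid, grip1_mid and bay_b below 0.07 m and distance between each of small0_mid, small1_mid and bay_c below 0.07 m and distance between star0_mid and bay_d below 0.07 m), for 0.2 s.
At the end, for the whole second after the job is handed in: Pan wholly in front of the saw table's edge, the two big balls inside it; every other knob in its own bay (centre within 70 mm of the bay's); tote level (0.06 rad) on its mat, centre within 80 mm of the mat's, any way round; tote, pan and balls at rest (all of step 3 and x of each of pan_rear_a, pan_rear_b in the frame of saw_edge below 0 m and horizontal distance between tote_grip and mat_mid below 0.08 m and angle between tote_grip's own z axis and vertical below 0.06 rad and height (world z) of tote_grip below 0.104 m and linear speed of each of tote, pan, ball0, ball1 below 0.03 m/s); the robot touches nothing.
It fails at once if a knob other than the two big balls leaves its bay (distance between any of grip0_mid, grip1_mid and bay_b above 0.085 m or distance between any of small0_mid, small1_mid and bay_c above 0.085 m or distance between star0_mid and bay_d above 0.085 m).
It fails at once if a tool or the bottle on the bench is moved by more than 30 mm (distance of any of wrench, driver, oil, stick from where it was at the start of the episode above 0.03 m).
It also fails if it takes over 72 s, if anything falls off the work surface, if the arm or the gripper's body presses on something with over 40 N, if the wrist force passes 120 N, or if a joint passes its speed limit or range.

ROBOT

A 7-joint arm with a two-finger parallel gripper is mounted at the origin on the work surface. World frame = base frame: x ahead of the robot, y to its left, z up, the work surface at z = 0. Lengths are in m, angles in rad, forces in N, time in s.
With the tool pointing down it reaches from about 0.425 to 0.875 m from the base axis. Payload 8.4 kg.
Tool frame: the origin (TCP) lies at the very end of the fingers, on their centre line; the grasp point (between the pads) lies 19 mm behind it (env.tcp_to_grasp is the distance from the TCP to the grasp point, in m); z points along the fingers, y is the direction in which the jaws open and shut (so a half turn about z gives the same grasp; the last joint's range is limited). The gripper opens to 87 mm and grips with 3 to 60 N. Pads are 19 mm wide; open, the fingers measure 117 mm over their backs; the gripper's body (75 mm by 190 mm) begins 51 mm behind the grasp point.
Start: joints at [1.036, 0.333, 0.04, 1.465, -0.013, 1.343, -0.059], TCP at [0.274, -0.589, 0.223] pointing down, gripper open.
Joint ranges: [-2.58, 2.58], [-0.38, 2.09], [-1.3, 1.39], [0.25, 2.4], [-1.5, 4.64], [0.08, 2.09], [-2.65, 2.65]. Speed limits (rad/s): [2.22, 2.22, 2.79, 2.79, 3.14, 3.14, 3.14].

INTERFACE

Orientations are given as a rotation vector (axis times angle).
In Python, from station import env gives the robot as it stands. The module is installed in compiled form; this text tells all that it offers.
- The arm moves only by the tool apply_moves, never from a script. Its argument "motion" is a list of rows, each an object with "turn": the turn, a rotation vector about the world's x, y, z in rad, a list of three; "delta_pos": the shift along the world's x, y, z in mm, a list of three; "fingers": the finger opening in mm, from 0 to 87. In form: [{"turn": [wx, wy, wz], "delta_pos": [dx, dy, dz], "fingers": fingers}, ...]. A call has 1 to 20 rows; each row is the pose to reach, as a shift and turn from the pose commanded when the call began; what a row does not reach only later rows make up. A row lasts 1/8 s, in which the tool goes at most 62.5 mm and 10.7 degrees, less where a joint would pass 70% of its speed; a pose out of reach is approached as far as the arm can. A call with a gripper value outside its range is refused whole. The fingers move at their own pace and stop on an object; "grip_force" is the grip in N (left out, the last holds). Time passes only in rows, so rows that repeat a pose let the fingers close. It gives the time, the measured TCP pose, the force and the opening at its end, in the units of the state.
- env.read_state(): the state, without advancing time (a new reading comes with each control period).
- env.get_image(name): name is "side" or "top"; returns (picture, depth): 400x640x3 uint8, red, green, blue; 400x640 float32, m along the optical axis (not along the pixel's ray), 0 where there is no reading.
- env.calibration(name): a dict with "camera_matrix" (3x3 intrinsics, pixels), "rvec" (rotation vector, rad) and "tvec" (3), from world to camera coordinates, as OpenCV has them. Camera axes: x right, y down, z forward; pixel columns grow to the right and rows downward; lengths in m; the calibration is good to about 2 mm. A picture is of the moment at which its call begins. calibration takes no time and is no camera call.
- env.job_done(): hands the job in, once; it reports no verdict.
The state is a dict: "time_s": time; "joint_pos": joint angles; "qvel": joint speeds; "joint_efforts": joint torques, N m; "ee_pos": TCP position; "eef_rot": TCP orientation; "ft_force": force on the tool from outside, world axes, zero at the start; "torque": the same for the moment, N m; "grip_width": finger opening in m.
Only numpy, scipy, OpenCV 4.12 (cv2) and the standard library are available. Lean on these libraries where they do the work, as an engineer would, in place of code of your own. Each camera call takes 0.05 s, during which the arm holds its last target.

## Working session

There is one attempt and no reset: what is moved stays moved. The work goes in short steps, Python scripts to look and compute and a tool call to move; the robot and the scene stay as the last step left them, time stands still between calls to the robot, and variables do not carry over. Pictures are saved under pics/ and viewed, and the job is handed in when it is done.

Besides the shell and the picture viewer there is one more tool, called after ">>>" by a JSON object that holds its "fn" and its "kwargs". apply_moves: Moves the arm, as the interface text tells. Its arguments: {"type":"object","properties":{"motion":{"type":"array","items":{"type":"object","properties":{"turn":{"type":"array","items":{"type":"number"}},"delta_pos":{"type":"array","items":{"type":"number"}},"fingers":{"type":"number"}}}},"grip_force":{"type":"number"}},"required":["motion"]}

```bash
mkdir -p pics; ls
cat > h.py <<'E'
import numpy as np, cv2
from station import env
def cal(n):
    c=env.calibration(n); K=np.array(c['camera_matrix'],float); R=cv2.Rodrigues(np.array(c['rvec'],float))[0]; t=np.array(c['tvec'],float).ravel()
    return K,R,t
def grab(n,tag):
    p,d=env.get_image(n); cv2.imwrite(f'pics/{tag}.png',p[:,:,::-1]); np.save(f'pics/{tag}.npy',d); return p,d
def cloud(n,d):
    K,R,t=cal(n); v,u=np.mgrid[:d.shape[0],:d.shape[1]]
    pc=np.stack([(u-K[0,2])/K[0,0]*d,(v-K[1,2])/K[1,1]*d,d],-1)
    P=(pc-t)@R; P[d<=0]=np.nan; return P
def proj(n,X):
    K,R,t=cal(n); q=(np.atleast_2d(X)@R.T+t)@K.T; return q[:,:2]/q[:,2:]
E
python3 - <<'E'
from h import *
for n in('top','side'):
    grab(n,n+'0'); K,R,t=cal(n); print(n,K,-R.T@t,R)
s=env.read_state()
for k in s: print(k,np.round(s[k],4))
print(env.tcp_to_grasp)
E
```

```text
pics
top [[382.72059436   0.         322.16624197]
 [  0.         382.72059436 200.05632292]
 [  0.           0.           1.        ]] [0.28317574 0.02026166 1.08531777] [[-0.0520951  -0.99863125 -0.00466205]
 [-0.97610834  0.05190517 -0.21099377]
 [ 0.21094696 -0.00644108 -0.97747629]]
side [[478.47406441   0.         328.63524871]
 [  0.         478.47406441 197.85447945]
 [  0.           0.           1.        ]] [-0.0090245   0.88514637  1.10611611] [[-0.85093502 -0.52525737  0.00378125]
 [-0.37268399  0.59865672 -0.70902523]
 [ 0.37015705 -0.60474361 -0.70517297]]
time_s 0.1
joint_pos [ 1.0358  0.3338  0.0399  1.4662 -0.0134  1.3433 -0.0585]
qvel [-0.0004 -0.0024  0.     -0.0022 -0.0015  0.0006 -0.0018]
joint_efforts [ 3.30000e-03 -6.57820e+01  1.34000e+00 -4.04708e+01 -5.96000e-02
  4.10000e-02  2.00000e-04]
ee_pos [ 0.2742 -0.5889  0.2218]
eef_rot [-3.0659e+00 -6.7880e-01  6.0000e-04]
ft_force [-0.0228 -0.958   0.0077]
torque [ 0.0421  0.0429 -0.0354]
grip_width 0.0868
0.0187
```

View pics/top0.png

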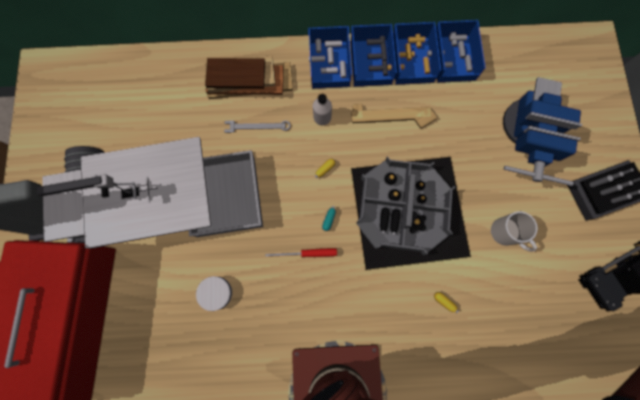

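View pics/side0.png

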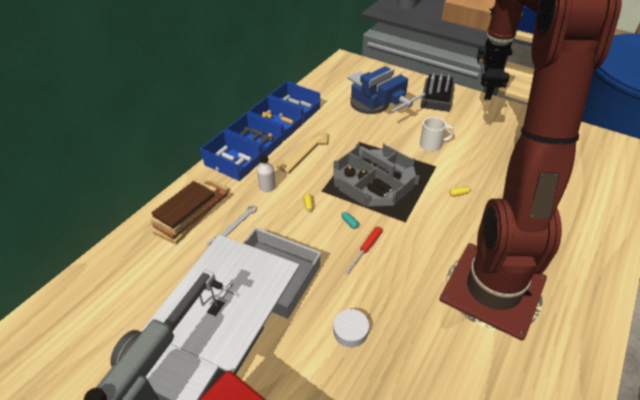

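Run:
```python
from h import *
p=cv2.imread('pics/top0.png')
a=cv2.resize(p[140:280,340:480],(700,700),interpolation=cv2.INTER_CUBIC)[:, :]
b=cv2.resize(p[120:260,150:350],(800,560),interpolation=cv2.INTER_CUBIC)
cv2.imwrite('pics/a.png',cv2.resize(a,(600,600)));cv2.imwrite('pics/b.png',b)
p=cv2.imread('pics/side0.png')
cv2.imwrite('pics/c.png',cv2.resize(p[130:220,320:440],(800,600),interpolation=cv2.INTER_CUBIC))
d=np.load('pics/top0.npy');P=cloud('top',d)
def at(u,v): 
    return np.round(np.nanmedian(P[v-1:v+2,u-1:u+2].reshape(-1,3),0),4)
for nm,u,v in [('table edge top',199,142),('table edge bot',207,230),('pan fr corner top',256,155),('pan front bot corner',260,226),('mat TL',354,169),('mat TR',449,158),('mat BR',467,257),('mat BL',367,267),('yellow',326,168),('turq',329,218),('driver handle',320,252),('driver tip',272,254),('wrench r',288,126),('wrench l',230,126),('bottle',322,100),('tins',213,293),('yel2',446,301),('stick',390,115),('cup',513,228)]:
    print(nm,at(u,v))
```

```text
table edge top [0.6588 0.3276 0.1408]
table edge bot [0.4466 0.3458 0.0027]
pan fr corner top [ 0.6653  0.2031 -0.0014]
pan front bot corner [0.4461 0.1898 0.0303]
mat TL [ 0.6049 -0.0852  0.0023]
mat TR [ 0.6238 -0.3685  0.0032]
mat BR [ 0.3325 -0.3835  0.002 ]
mat BL [ 0.3197 -0.1018  0.0035]
yellow [ 0.6052 -0.0026  0.0267]
turq [ 0.4598 -0.0031  0.0255]
driver handle [0.3661 0.0268 0.0259]
driver tip [0.3688 0.161  0.0091]
wrench r [0.7508 0.1046 0.0024]
wrench l [0.7592 0.2784 0.0052]
bottle [ 0.7659 -0.      0.1303]
tins [0.2717 0.3178 0.0327]
yel2 [ 0.2181 -0.3029  0.0274]
stick [ 0.7638 -0.2036  0.0166]
cup [ 0.4071 -0.5234  0.0048]
```

View pics/a.png

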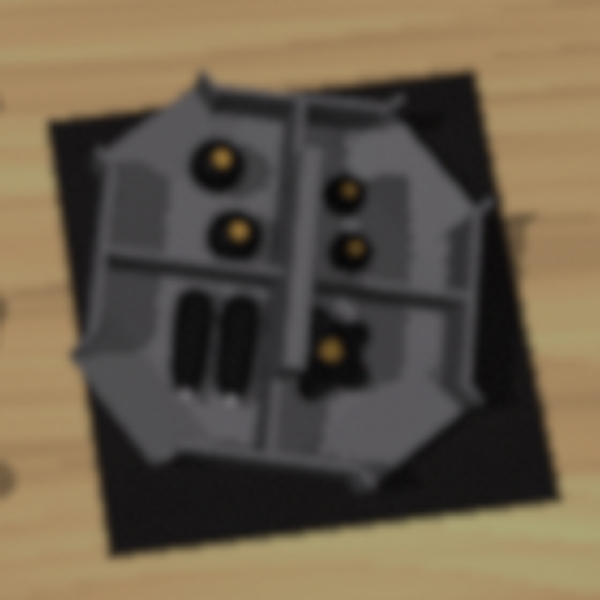

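View pics/b.png

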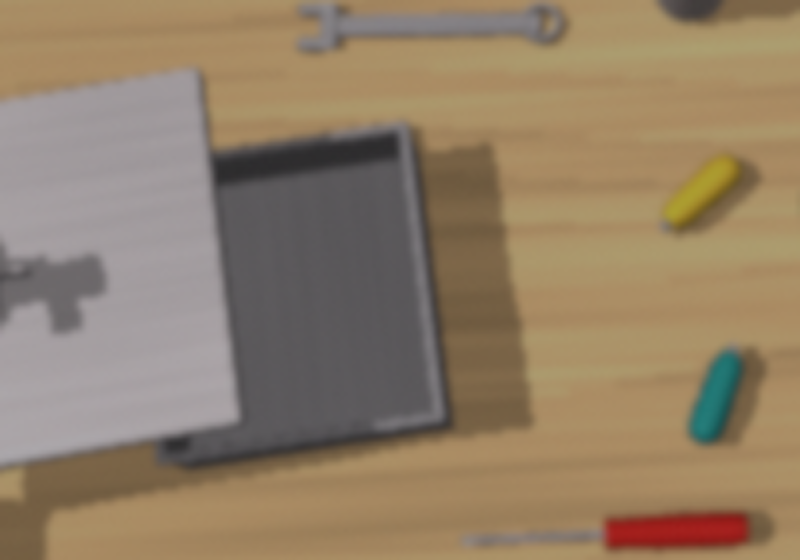

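View pics/c.png

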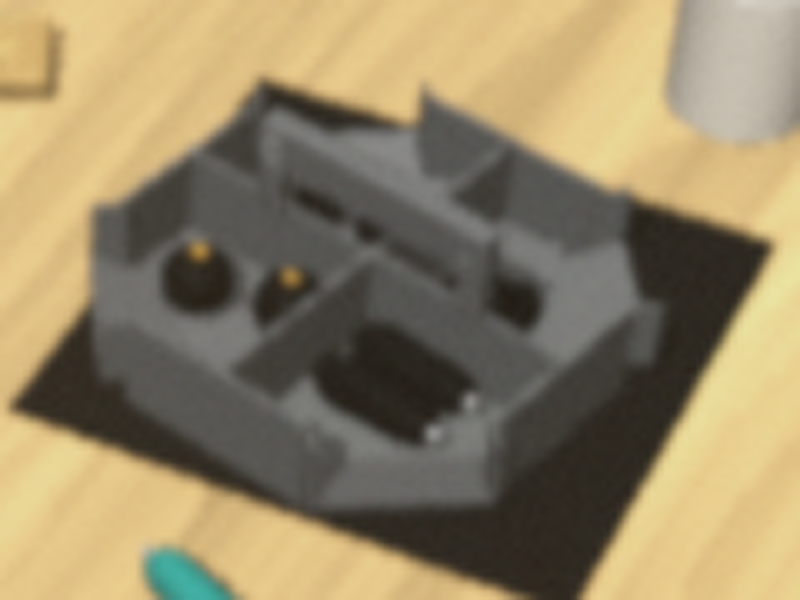

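Run:
```python
from h import *
for n in('top','side'):
    d=np.load(f'pics/{n}0.npy');P=cloud(n,d).reshape(-1,3)
    P=P[np.isfinite(P).all(1)]
    def rect(m,nm):
        q=P[m][:,:2].astype(np.float32)
        r=cv2.minAreaRect(q); print(n,nm,len(q),np.round(r[0],4),np.round(r[1],4),round(r[2],1),'z',np.round(np.percentile(P[m][:,2],[5,50,95]),4))
        print('  corners',np.round(cv2.boxPoints(r),3).tolist())
    x,y,z=P.T
    rect((z>.1)&(z<.125)&(abs(x-.48)<.13)&(abs(y+.23)<.08),'handle')
    m=(z>.13)&(z<.15)&(x>.38)&(x<.72)&(y>.22)&(y<.45); rect(m,'table')
    m=(z>.052)&(z<.066)&(x>.38)&(x<.72)&(y>.1)&(y<.3); rect(m,'rim')
    m=(z>.045)&(z<.066)&(abs(x-.47)<.2)&(abs(y+.23)<.2); rect(m,'toterim')
```

```text
top handle 308 [ 0.4824 -0.2168] [0.0149 0.1392] 79.5 z [0.1042 0.1091 0.1125]
  corners [[0.4129999876022339, -0.210999995470047], [0.5490000247955322, -0.2370000034570694], [0.5519999861717224, -0.22200000286102295], [0.41499999165534973, -0.19699999690055847]]
top table 5101 [0.5456 0.3874] [0.2402 0.1555] 7.3 z [0.138  0.1411 0.1438]
  corners [[0.4169999957084656, 0.4490000009536743], [0.4359999895095825, 0.29499998688697815], [0.675000011920929, 0.32600000500679016], [0.6549999713897705, 0.47999998927116394]]
top rim 420 [0.5455 0.2508] [0.2177 0.1179] 5.9 z [0.0565 0.0616 0.0649]
  corners [[0.4309999942779541, 0.2980000078678131], [0.4429999887943268, 0.1809999942779541], [0.6600000262260437, 0.2029999941587448], [0.6480000019073486, 0.32100000977516174]]
top toterim 775 [ 0.4819 -0.2168] [0.2597 0.2576] 80.0 z [0.0462 0.0563 0.0606]
  corners [[0.3330000042915344, -0.32199999690055847], [0.5860000252723694, -0.367000013589859], [0.6309999823570251, -0.11100000143051147], [0.37700000405311584, -0.06700000166893005]]
side handle 217 [ 0.4847 -0.2146] [0.0223 0.1432] 78.4 z [0.
[... 284 characters left out ...]
corners [[0.41600000858306885, 0.44999998807907104], [0.4350000023841858, 0.2939999997615814], [0.6759999990463257, 0.3240000009536743], [0.6570000052452087, 0.4790000021457672]]
side rim 388 [0.5469 0.2484] [0.2186 0.113 ] 5.7 z [0.0533 0.0614 0.0655]
  corners [[0.43299999833106995, 0.2939999997615814], [0.4440000057220459, 0.1809999942779541], [0.6610000133514404, 0.2029999941587448], [0.6499999761581421, 0.3160000145435333]]
side toterim 946 [ 0.4845 -0.2155] [0.2609 0.26  ] 79.4 z [0.0458 0.0549 0.063 ]
  corners [[0.3330000042915344, -0.3199999928474426], [0.5879999995231628, -0.36800000071525574], [0.6359999775886536, -0.11100000143051147], [0.38100001215934753, -0.06300000101327896]]
```

Candidates: big ball knobs, pixels (391,178) and (396,194), are the two largest balls, in the upper-left bay (tote +x,+y). The small balls at (421,185) and (422,199), star at (417,221), grips at (385,218) and (396,219) stay. The yellow (326,168), (446,301) and turquoise (329,218) grips outside the tote are look-alikes. The pan is at (225,193). The crops confirm this choice, so I'll start with the reach over the pan.

>>> {"fn": "apply_moves", "kwargs": {"motion": [{"delta_pos": [55,164,0],"turn": [0,0,0.2],"fingers": 87},{"delta_pos": [110,328,0],"turn": [0,0,0.45],"fingers": 87},{"delta_pos": [110,328,0],"turn": [0,0,0.45],"fingers": 87},{"delta_pos": [164,492,0],"turn": [0,0,0.7],"fingers": 87},{"delta_pos": [164,492,0],"turn": [0,0,0.7],"fingers": 87},{"delta_pos": [164,492,0],"turn": [0,0,0.7],"fingers": 87},{"delta_pos": [274,821,0],"turn": [0,0,1.239],"fingers": 87},{"delta_pos": [274,821,0],"turn": [0,0,1.239],"fingers": 87},{"delta_pos": [274,821,0],"turn": [0,0,1.239],"fingers": 87},{"delta_pos": [274,821,0],"turn": [0,0,1.239],"fingers": 87},{"delta_pos": [274,821,0],"turn": [0,0,1.239],"fingers": 87},{"delta_pos": [274,821,0],"turn": [0,0,1.239],"fingers": 87},{"delta_pos": [274,821,0],"turn": [0,0,1.239],"fingers": 87},{"delta_pos": [274,821,0],"turn": [0,0,1.239],"fingers": 87},{"delta_pos": [274,821,0],"turn": [0,0,1.239],"fingers": 87},{"delta_pos": [274,821,0],"turn": [0,0,1.239],"fingers": 87},{"delta_pos": [274,821,0],"turn": [0,0,1.239],"fingers": 87},{"delta_pos": [274,821,0],"turn": [0,0,1.239],"fingers": 87}]}}

```text
time_s: 2.35
ee_pos: [0.5486, 0.2304, 0.2228]
eef_rot: [2.105, 2.331, -0.0]
ft_force: [0.9, -0.5, -0.8]
grip_width: 0.0872
```

>>> {"fn": "apply_moves", "kwargs": {"motion": [{"delta_pos": [0,0,-60],"turn": [0,0,0],"fingers": 87},{"delta_pos": [0,0,-110],"turn": [0,0,0],"fingers": 87},{"delta_pos": [0,0,-140],"turn": [0,0,0],"fingers": 87},{"delta_pos": [0,0,-165],"turn": [0,0,0],"fingers": 87},{"delta_pos": [0,0,-185],"turn": [0,0,0],"fingers": 87},{"delta_pos": [0,0,-198],"turn": [0,0,0],"fingers": 87},{"delta_pos": [0,0,-198],"turn": [0,0,0],"fingers": 87}]}}

```text
time_s: 3.22
ee_pos: [0.5481, 0.2314, 0.024]
eef_rot: [-2.103, -2.333, 0.002]
ft_force: [0.5, 0.5, 0.1]
grip_width: 0.087
```

Run:
```python
from h import *
grab('side','s1');p=cv2.imread('pics/s1.png')
cv2.imwrite('pics/s1c.png',cv2.resize(p[180:340,200:400],(800,640))[:600])
```

```text
(no output)
```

View pics/s1c.png

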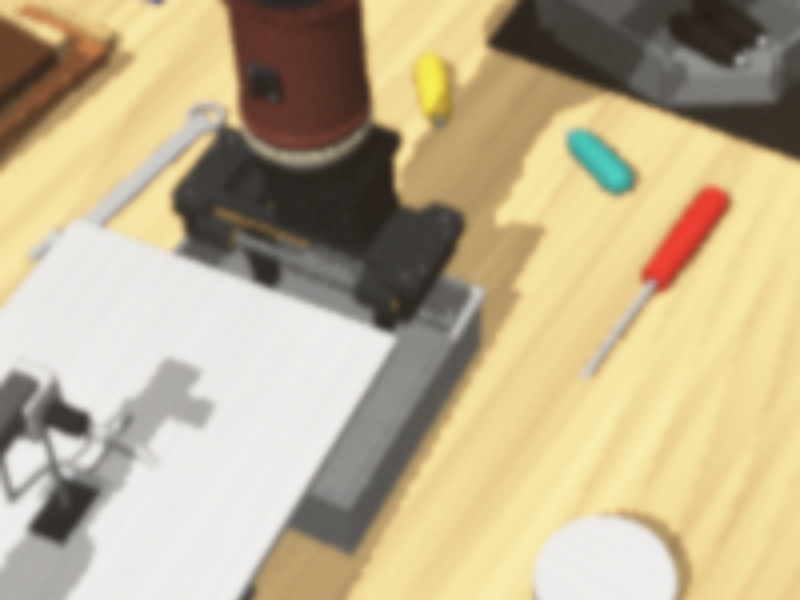

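The open fingers are inside the pan, the gripper body clears the table edge, and no force is felt. Next I pull.

>>> {"fn": "apply_moves", "kwargs": {"motion": [{"delta_pos": [1,-12,0],"turn": [0,0,0],"fingers": 87},{"delta_pos": [2,-20,0],"turn": [0,0,0],"fingers": 87},{"delta_pos": [3,-28,0],"turn": [0,0,0],"fingers": 87},{"delta_pos": [4,-36,0],"turn": [0,0,0],"fingers": 87},{"delta_pos": [5,-46,0],"turn": [0,0,0],"fingers": 87},{"delta_pos": [6,-58,0],"turn": [0,0,0],"fingers": 87},{"delta_pos": [7,-70,0],"turn": [0,0,0],"fingers": 87},{"delta_pos": [8,-82,0],"turn": [0,0,0],"fingers": 87},{"delta_pos": [9,-94,0],"turn": [0,0,0],"fingers": 87},{"delta_pos": [11,-106,0],"turn": [0,0,0],"fingers": 87},{"delta_pos": [12,-116,0],"turn": [0,0,0],"fingers": 87},{"delta_pos": [12,-124,0],"turn": [0,0,0],"fingers": 87},{"delta_pos": [13,-130,0],"turn": [0,0,0],"fingers": 87},{"delta_pos": [14,-134,0],"turn": [0,0,0],"fingers": 87},{"delta_pos": [14,-137,0],"turn": [0,0,0],"fingers": 87},{"delta_pos": [14,-137,0],"turn": [0,0,0],"fingers": 87}]}}

```text
time_s: 5.28
ee_pos: [0.5628, 0.0952, 0.0252]
eef_rot: [2.103, 2.334, 0.002]
ft_force: [0.1, 3.7, 3.7]
grip_width: 0.0873
```

```bash
cat > pan.py <<'E'
from h import *
import sys
def pan(tag):
  for n in('top','side'):
    p,d=grab(n,f'{tag}_{n}');P=cloud(n,d).reshape(-1,3);P=P[np.isfinite(P).all(1)];x,y,z=P.T
    m=(z>.052)&(z<.066)&(x>.38)&(x<.72)&(y>.0)&(y<.33)
    r=cv2.minAreaRect(P[m][:,:2].astype(np.float32)); print(n,np.round(r[0],4),np.round(r[1],4),r[2],np.round(cv2.boxPoints(r),3).tolist())
pan(sys.argv[1]); print(env.read_state()['time_s'])
E
python3 pan.py p2
```

```text
top [0.5526 0.1767] [0.217  0.1906] 5.895139694213867 [[0.4350000023841858, 0.25999999046325684], [0.45399999618530273, 0.07100000232458115], [0.6700000166893005, 0.09300000220537186], [0.6510000228881836, 0.28299999237060547]]
side [0.5536 0.1732] [0.2196 0.1969] 5.388546466827393 [[0.4350000023841858, 0.26100000739097595], [0.45399999618530273, 0.06499999761581421], [0.671999990940094, 0.0860000029206276], [0.6539999842643738, 0.28200000524520874]]
5.375
```

View pics/p2_top.png

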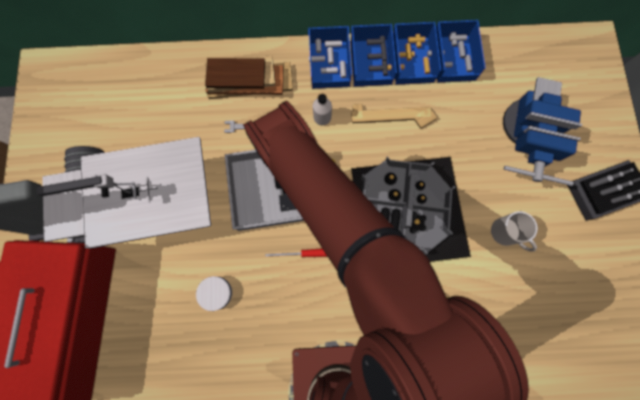

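View pics/p2_side.png

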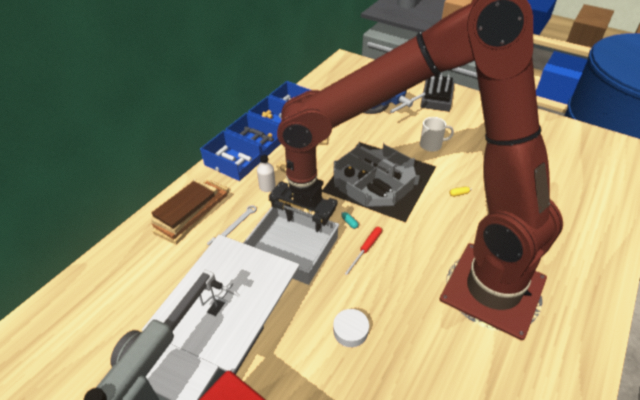

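Measured: the pan's rear corners are about 34 mm in front of the table edge and nothing else has moved. Next I back off, rise and go over the tote.

>>> {"fn": "apply_moves", "kwargs": {"motion": [{"delta_pos": [-1,10,0],"turn": [0,0,0],"fingers": 87},{"delta_pos": [-1,10,20],"turn": [0,0,0],"fingers": 87},{"delta_pos": [-1,10,80],"turn": [0,0,0],"fingers": 87},{"delta_pos": [-1,10,140],"turn": [0,0,0],"fingers": 87},{"delta_pos": [-8,-20,175],"turn": [0,0,-0.18],"fingers": 87},{"delta_pos": [-16,-50,175],"turn": [0,0,-0.36],"fingers": 87},{"delta_pos": [-24,-80,175],"turn": [0,0,-0.54],"fingers": 87},{"delta_pos": [-32,-110,175],"turn": [0,0,-0.72],"fingers": 87},{"delta_pos": [-40,-145,175],"turn": [0,0,-0.9],"fingers": 87},{"delta_pos": [-48,-180,175],"turn": [0,0,-1.08],"fingers": 87},{"delta_pos": [-56,-215,175],"turn": [0,0,-1.26],"fingers": 87},{"delta_pos": [-64,-250,175],"turn": [0,0,-1.44],"fingers": 87},{"delta_pos": [-72,-285,175],"turn": [0,0,-1.62],"fingers": 87},{"delta_pos": [-78,-311,175],"turn": [0,0,-1.8],"fingers": 87},{"delta_pos": [-78,-311,155],"turn": [0,0,-1.855],"fingers": 87},{"delta_pos": [-78,-311,155],"turn": [0,0,-1.855],"fingers": 87},{"delta_pos": [-78,-311,155],"turn": [0,0,-1.855],"fingers": 87}]}}

```text
time_s: 7.5
ee_pos: [0.4847, -0.2159, 0.1807]
eef_rot: [3.129, -0.279, 0.001]
ft_force: [0.0, -0.2, -0.6]
grip_width: 0.087
```

Run:
```python
from h import *
s=env.read_state();print(np.round(s['ee_pos'],4),np.round(s['joint_pos'],3))
print(np.round(cv2.Rodrigues(s['eef_rot'])[0],3))
p,d=grab('side','s3');p=cv2.imread('pics/s3.png')
cv2.imwrite('pics/s3c.png',cv2.resize(p[90:240,300:500],(800,600)))
```

```text
[ 0.4847 -0.2159  0.1807] [ 0.653  0.14  -0.345  1.797  0.05   1.213 -1.456]
[[ 0.984 -0.177  0.001]
 [-0.177 -0.984 -0.   ]
 [ 0.001  0.    -1.   ]]
```

View pics/s3c.png

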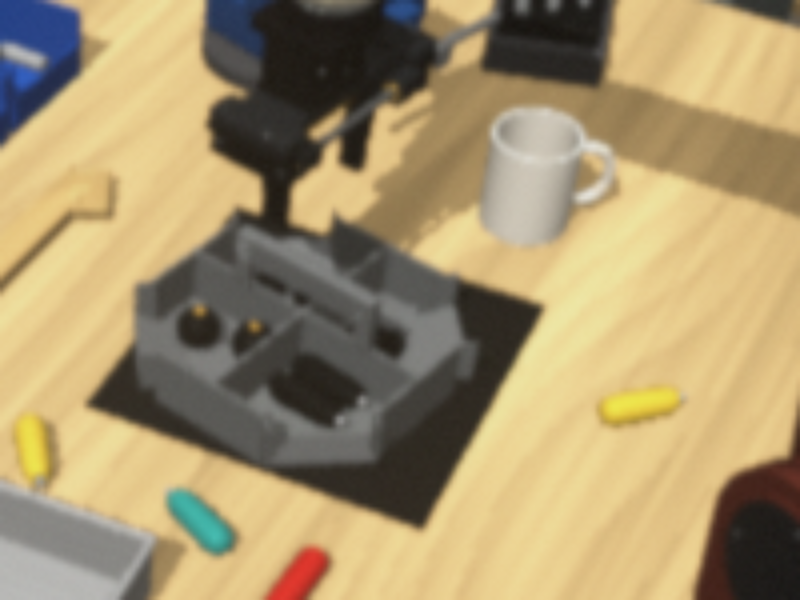

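>>> {"fn": "apply_moves", "kwargs": {"motion": [{"delta_pos": [0,0,-40],"turn": [0,0,0],"fingers": 87},{"delta_pos": [0,0,-70],"turn": [0,0,0],"fingers": 87},{"delta_pos": [0,0,-92],"turn": [0,0,0],"fingers": 87},{"delta_pos": [0,0,-103],"turn": [0,0,0],"fingers": 87},{"delta_pos": [0,0,-103],"turn": [0,0,0],"fingers": 87}]}}

```text
time_s: 8.18
ee_pos: [0.4845, -0.216, 0.0767]
eef_rot: [-3.129, 0.282, 0.0]
ft_force: [-0.4, 0.2, 0.3]
grip_width: 0.0872
```

Run:
```python
from h import *
p,d=grab('side','s4');p=cv2.imread('pics/s4.png')
cv2.imwrite('pics/s4c.png',cv2.resize(p[120:220,310:443],(800,600),interpolation=cv2.INTER_CUBIC))
```

```text
(no output)
```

View pics/s4c.png

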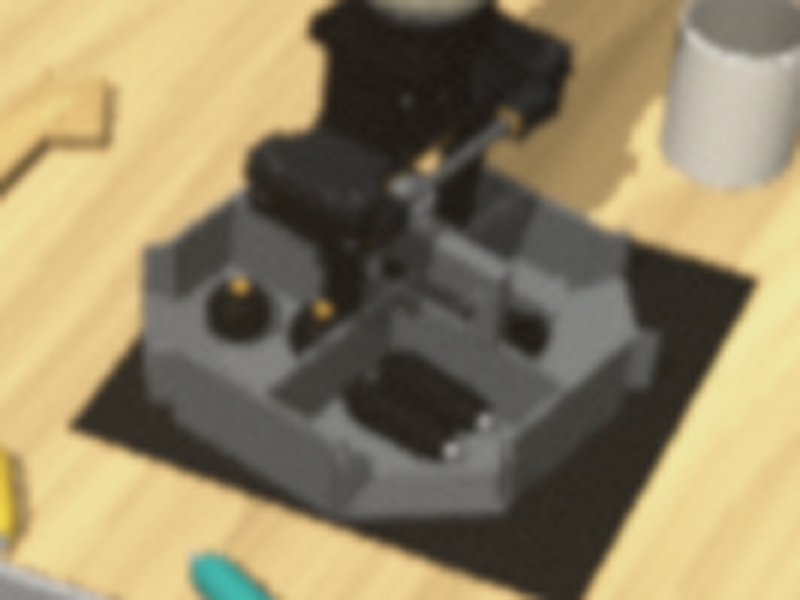

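The fingers straddle the handle bar above the walls. I close here.

>>> {"fn": "apply_moves", "kwargs": {"motion": [{"delta_pos": [0,0,0],"turn": [0,0,0],"fingers": 30},{"delta_pos": [0,0,0],"turn": [0,0,0],"fingers": 20},{"delta_pos": [0,0,0],"turn": [0,0,0],"fingers": 12},{"delta_pos": [0,0,0],"turn": [0,0,0],"fingers": 5},{"delta_pos": [0,0,0],"turn": [0,0,0],"fingers": 5},{"delta_pos": [0,0,0],"turn": [0,0,0],"fingers": 5},{"delta_pos": [0,0,0],"turn": [0,0,0],"fingers": 5}], "grip_force": 55}}

```text
time_s: 9.1
ee_pos: [0.4843, -0.2162, 0.0765]
eef_rot: [-3.129, 0.283, 0.0]
ft_force: [0.1, -0.3, 0.8]
grip_width: 0.0252
```

>>> {"fn": "apply_moves", "kwargs": {"motion": [{"delta_pos": [0,0,0],"turn": [0,0,0],"fingers": 5},{"delta_pos": [0,0,0],"turn": [0,0,0],"fingers": 5},{"delta_pos": [0,0,0],"turn": [0,0,0],"fingers": 5}]}}

```text
time_s: 9.48
ee_pos: [0.4844, -0.2162, 0.0766]
eef_rot: [-3.129, 0.283, -0.0]
ft_force: [-0.8, 0.1, -0.6]
grip_width: 0.0136
```

>>> {"fn": "apply_moves", "kwargs": {"motion": [{"delta_pos": [0,0,4],"turn": [0,0,0],"fingers": 5},{"delta_pos": [0,0,10],"turn": [0,0,0],"fingers": 5},{"delta_pos": [0,0,18],"turn": [0,0,0],"fingers": 5},{"delta_pos": [0,0,28],"turn": [0,0,0],"fingers": 5},{"delta_pos": [0,0,40],"turn": [0,0,0],"fingers": 5},{"delta_pos": [0,0,54],"turn": [0,0,0],"fingers": 5},{"delta_pos": [0,0,68],"turn": [0,0,0],"fingers": 5},{"delta_pos": [0,0,82],"turn": [0,0,0],"fingers": 5},{"delta_pos": [0,0,96],"turn": [0,0,0],"fingers": 5},{"delta_pos": [0,0,110],"turn": [0,0,0],"fingers": 5},{"delta_pos": [0,0,124],"turn": [0,0,0],"fingers": 5},{"delta_pos": [0,0,136],"turn": [0,0,0],"fingers": 5},{"delta_pos": [0,0,144],"turn": [0,0,0],"fingers": 5},{"delta_pos": [0,0,148],"turn": [0,0,0],"fingers": 5},{"delta_pos": [0,0,150],"turn": [0,0,0],"fingers": 5},{"delta_pos": [0,0,150],"turn": [0,0,0],"fingers": 5}]}}

```text
time_s: 11.48
ee_pos: [0.4842, -0.2162, 0.2263]
eef_rot: [-3.129, 0.283, 0.001]
ft_force: [0.6, -0.0, -7.4]
grip_width: 0.0133
```

Run:
```python
from h import *
s=env.read_state(); print(np.round(s['torque'],3),np.round(s['joint_pos'],3))
p,d=grab('side','s5');p=cv2.imread('pics/s5.png')
cv2.imwrite('pics/s5c.png',cv2.resize(p[40:240,300:566],(800,600)))
```

```text
[-0.052  0.06  -0.032] [ 0.656  0.109 -0.344  1.734  0.038  1.305 -1.447]
```

View pics/s5c.png

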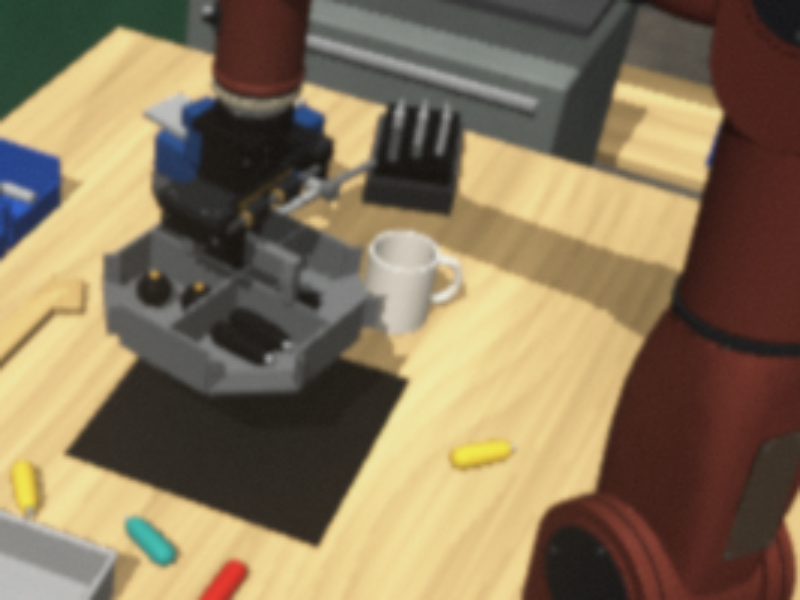

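>>> {"fn": "apply_moves", "kwargs": {"motion": [{"delta_pos": [1,5,0],"turn": [0,0,0.02],"fingers": 5},{"delta_pos": [4,16,0],"turn": [0,0,0.05],"fingers": 5},{"delta_pos": [8,31,0],"turn": [0,0,0.1],"fingers": 5},{"delta_pos": [14,52,0],"turn": [0,0,0.17],"fingers": 5},{"delta_pos": [20,76,0],"turn": [0,0,0.25],"fingers": 5},{"delta_pos": [27,102,0],"turn": [0,0,0.34],"fingers": 5},{"delta_pos": [35,130,-3],"turn": [0,0,0.44],"fingers": 5},{"delta_pos": [42,159,-7],"turn": [0,0,0.54],"fingers": 5},{"delta_pos": [49,185,-12],"turn": [0,0,0.63],"fingers": 5},{"delta_pos": [55,209,-17],"turn": [0,0,0.71],"fingers": 5},{"delta_pos": [61,230,-22],"turn": [0,0,0.78],"fingers": 5},{"delta_pos": [65,245,-26],"turn": [0,0,0.83],"fingers": 5},{"delta_pos": [68,256,-29],"turn": [0,0,0.86],"fingers": 5},{"delta_pos": [69,261,-30],"turn": [0,0,0.88],"fingers": 5},{"delta_pos": [69,261,-30],"turn": [0,0,0.88],"fingers": 5},{"delta_pos": [69,261,-30],"turn": [0,0,0.88],"fingers": 5}]}}

```text
time_s: 13.52
ee_pos: [0.5534, 0.0439, 0.1967]
eef_rot: [2.952, 1.075, 0.0]
ft_force: [0.4, -0.3, -6.5]
grip_width: 0.0136
```

Run:
```python
from h import *
s=env.read_state(); print(np.round(s['torque'],3),np.round(s['joint_pos'],3))
p,d=grab('side','s6');p=cv2.imread('pics/s6.png')
cv2.imwrite('pics/s6c.png',cv2.resize(p[100:300,220:486],(800,600)))
grab('top','t6')
```

```text
[ 0.011 -0.012  0.012] [ 0.376  0.209 -0.608  1.709  0.125  1.263 -1.132]
```

View pics/s6c.png

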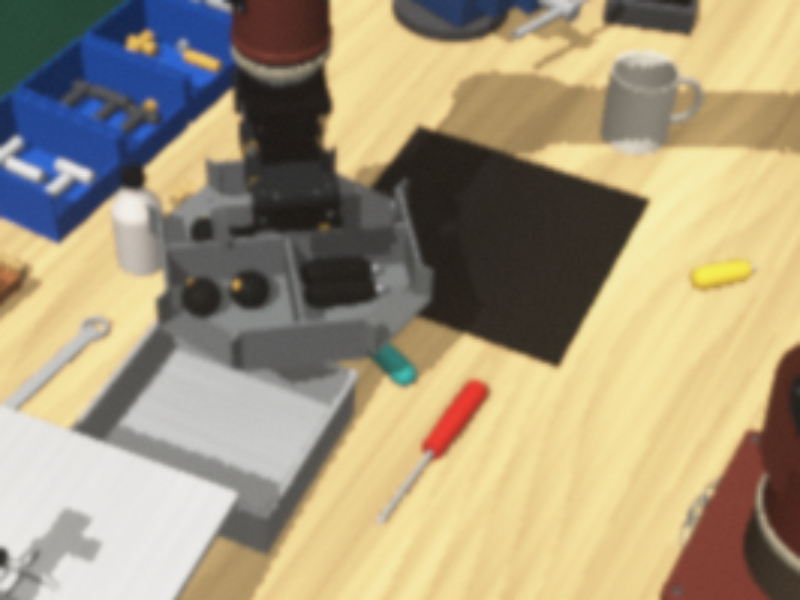

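View pics/t6.png

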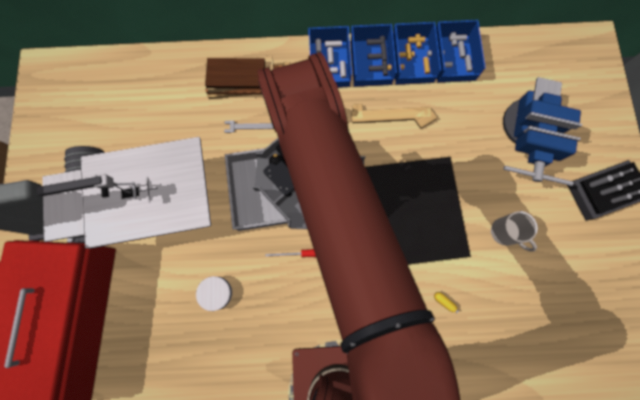

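>>> {"fn": "apply_moves", "kwargs": {"motion": [{"delta_pos": [0,-1,0],"turn": [-0.03,0.003,0],"fingers": 5},{"delta_pos": [0,-1,0],"turn": [-0.07,0.006,0],"fingers": 5},{"delta_pos": [0,-2,0],"turn": [-0.12,0.01,0],"fingers": 5},{"delta_pos": [0,-3,0],"turn": [-0.17,0.015,0],"fingers": 5},{"delta_pos": [0,-4,0],"turn": [-0.22,0.019,0],"fingers": 5},{"delta_pos": [0,-5,1],"turn": [-0.26,0.023,0],"fingers": 5},{"delta_pos": [0,-5,1],"turn": [-0.29,0.025,0],"fingers": 5},{"delta_pos": [0,-6,1],"turn": [-0.31,0.027,0],"fingers": 5},{"delta_pos": [0,-6,1],"turn": [-0.32,0.028,0],"fingers": 5}]}}

```text
time_s: 14.75
ee_pos: [0.5534, 0.0388, 0.1975]
eef_rot: [2.671, 0.975, -0.195]
ft_force: [-0.4, -0.4, -6.3]
grip_width: 0.0138
```

```bash
cat > look.py <<'E'
from h import *
import sys
t=sys.argv[1]
s=env.read_state(); print(s['time_s'],np.round(s['ee_pos'],4),np.round(s['joint_pos'],3))
R=cv2.Rodrigues(s['eef_rot'])[0]; print('tilt',np.arccos(-R[2,2]),'up',-R[:,2])
p,d=grab('side',t);p=p[:,:,::-1]
# expected model points: tote frame from tool (tote x = tool x-ish, z=-toolz)
G=s['ee_pos']-R[:,2]*env.tcp_to_grasp
Rt=np.stack([R[:,0],-R[:,1],-R[:,2]],1)
pts=np.array([[98,98,-72],[70,0,15],[-70,0,15],[120,77.5,-37],[77.5,120,-37],[-120,77.5,-37],[-77.5,120,-37],[120,-77.5,-37],[-77.5,-120,-37],[-120,-77.5,-37]])/1000
w=G+pts@Rt.T
print('spout',np.round(w[0],3))
q=proj('side',w)
x0,y0,sc=220,100,3
im=cv2.resize(p[100:300,220:486],(800,600))
for a in q: cv2.circle(im,(int((a[0]-x0)*800/266),int((a[1]-y0)*3)),4,(0,0,255),1)
cv2.imwrite(f'pics/{t}c.png',im)
E
python3 look.py s7
```

```text
14.75 [0.5534 0.0388 0.1975] [ 0.163  0.287 -0.607  1.662  0.444  1.428 -1.414]
tilt 0.3217361302211609 up [0.02763691 0.31500404 0.94868786]
spout [0.563 0.153 0.103]
```

View pics/s7c.png

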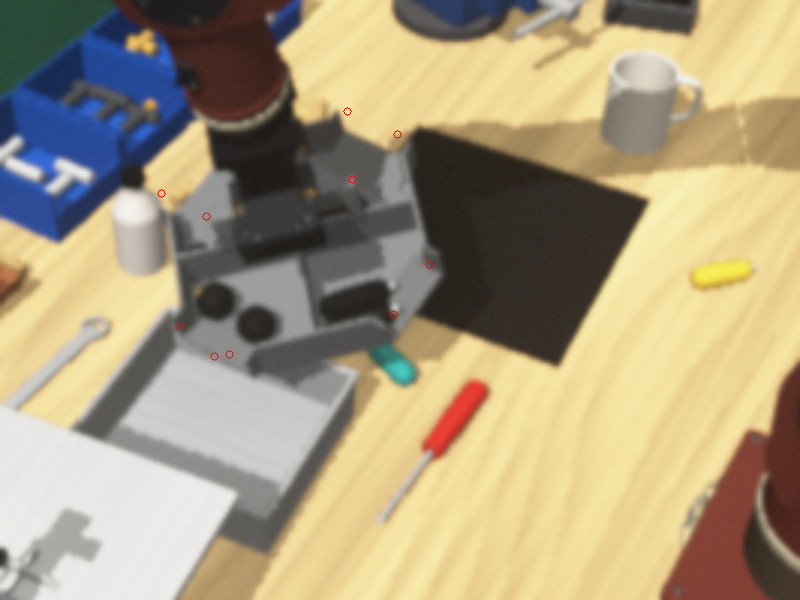

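```bash
cat > fit.py <<'E'
from h import *
import sys
from scipy.optimize import least_squares
t=sys.argv[1]
s=env.read_state();R=cv2.Rodrigues(s['eef_rot'])[0];G=s['ee_pos']-R[:,2]*env.tcp_to_grasp
Rt=np.stack([R[:,0],-R[:,1],-R[:,2]],1)
d=np.load(f'pics/{t}.npy');P=cloud('side',d).reshape(-1,3);P=P[np.isfinite(P).all(1)]
rgb=cv2.imread(f'pics/{t}.png').reshape(-1,3)
L=(P-G)@Rt
for nm,m in {'divider x-top':(abs(L[:,0])<115)&(abs(L[:,1])<14)&(L[:,2]>-60)&(L[:,2]<0),
 'floor':(abs(L[:,0])<150)&(abs(L[:,1])<150)&(L[:,2]<-78)&(L[:,2]>-110),}.items():
    print(nm,m.sum(),np.round(np.percentile(L[m],[5,50,95],axis=0),3).tolist())
# RANSAC plane of the flat floor
m=(abs(L[:,0])<85)&(abs(L[:,1])<85)&(L[:,2]<-.06)&(L[:,2]>-.12)
m=(np.abs(L[:,0])<.09)&(np.abs(L[:,1])<.09)&(L[:,2]<-.06)&(L[:,2]>-.12)
Q=L[m]; best=0; rng=np.random.default_rng(0)
for _ in range(500):
    a=Q[rng.choice(len(Q),3,replace=False)]; n=np.cross(a[1]-a[0],a[2]-a[0]); l=np.linalg.norm(n)
    if l<1e-5: continue
    n/=l; n*=np.sign(n[2])
    if n[2]<.9: continue
    k=np.abs((Q-a[0])@n)<.004
    if k.sum()>best: best=k.sum(); K=k
c=Q[K].mean(0); n=np.linalg.svd(Q[K]-c)[2][2]; n*=np.sign(n[2])
print('floor plane',best,len(Q),'normal in expected tote frame',np.round(n,3),'c',np.round(c,3))
w=Rt@n; print('world up of tote',np.round(w,3),'lean',np.arccos(w[2]),'dir deg',np.degrees(np.arctan2(w[1],w[0])))
E
python3 fit.py s7
```

```text
divider x-top 170044 [[-1.182, -1.137, -0.707], [-0.113, 0.026, -0.206], [0.825, 0.585, -0.037]]Traceback (most recent call last):
  File "fit.py", line 12, in <module>
    print(nm,m.sum(),np.round(np.percentile(L[m],[5,50,95],axis=0),3).tolist())
                              ~~~~~~~~~~~~~^^^^^^^^^^^^^^^^^^^^^^^
    return _quantile_unchecked(
        a, q, axis, out, overwrite_input, method, keepdims, weights)
    return _ureduce(a,
                    func=_quantile_ureduce_func,
    ...<5 lines>...
                    overwrite_input=overwrite_input,
                    method=method)
    r = func(a, **kwargs)
    result = _quantile(arr,
                       quantiles=q,
    ...<2 lines>...
                       out=out,
                       weights=wgt)
    slices_having_nans = np.isnan(arr[-1, ...])
                                  ~~~^^^^^^^^^
IndexError: index -1 is out of bounds for axis 0 with size 0
```

```bash
sed -i '/^for nm,m/,/print(nm/d; /^m=(abs/d' fit.py; sed -i "s/^# RANSAC/for lo in (1,):\n    pass\n# RANSAC/" fit.py; python3 fit.py s7
python3 - <<'E'
import re
s=open('fit.py').read()
open('fit.py','w').write(s)
E
```

```text
floor plane 969 1608 normal in expected tote frame [-0.007  0.024  1.   ] c [-0.006  0.016 -0.086]
world up of tote [0.007 0.329 0.944] lean 0.33480386011249813 dir deg 88.75755174045288
```

>>> {"fn": "apply_moves", "kwargs": {"motion": [{"delta_pos": [0,-1,0],"turn": [-0.03,0.003,0],"fingers": 5},{"delta_pos": [0,-1,1],"turn": [-0.06,0.005,0],"fingers": 5},{"delta_pos": [0,-2,1],"turn": [-0.09,0.008,0],"fingers": 5},{"delta_pos": [0,-2,1],"turn": [-0.12,0.01,0],"fingers": 5},{"delta_pos": [0,-3,1],"turn": [-0.15,0.013,0],"fingers": 5},{"delta_pos": [0,-3,1],"turn": [-0.18,0.016,0],"fingers": 5},{"delta_pos": [0,-4,2],"turn": [-0.21,0.018,0],"fingers": 5},{"delta_pos": [0,-4,2],"turn": [-0.23,0.02,0],"fingers": 5},{"delta_pos": [0,-4,2],"turn": [-0.23,0.02,0],"fingers": 5},{"delta_pos": [0,-4,2],"turn": [-0.23,0.02,0],"fingers": 5}]}}

```text
time_s: 16.05
ee_pos: [0.5535, 0.0347, 0.1997]
eef_rot: [2.465, 0.899, -0.314]
ft_force: [0.7, -0.6, -6.1]
grip_width: 0.0135
```

```bash
python3 look.py s8; python3 fit.py s8
```

```text
16.05 [0.5535 0.0347 0.1997] [ 0.016  0.374 -0.588  1.629  0.63   1.584 -1.564]
tilt 0.5517874232614018 up [0.0454608  0.52223526 0.8515889 ]
spout [0.561 0.124 0.082]
floor plane 1081 1764 normal in expected tote frame [ 0.008 -0.012  1.   ] c [-0.013  0.019 -0.086]
world up of tote [0.059 0.519 0.853] lean 0.5492751546628739 dir deg 83.50017592054627
```

View pics/s8c.png

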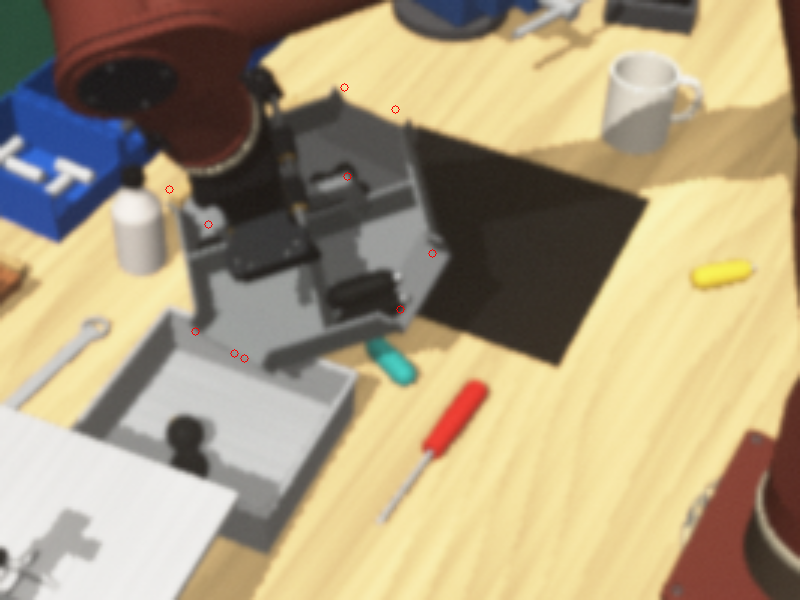

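Both big balls (pixels about (185,432) and (190,465) in the crop) lie in the pan, and the other bays are still full. Now I bring the tote upright.

>>> {"fn": "apply_moves", "kwargs": {"motion": [{"delta_pos": [0,0,1],"turn": [0.02,-0.002,0],"fingers": 5},{"delta_pos": [0,1,2],"turn": [0.06,-0.005,0],"fingers": 5},{"delta_pos": [0,2,4],"turn": [0.11,-0.01,0],"fingers": 5},{"delta_pos": [0,3,7],"turn": [0.17,-0.015,0],"fingers": 5},{"delta_pos": [0,4,10],"turn": [0.23,-0.02,0],"fingers": 5},{"delta_pos": [0,5,13],"turn": [0.29,-0.025,0],"fingers": 5},{"delta_pos": [0,6,16],"turn": [0.35,-0.03,0],"fingers": 5},{"delta_pos": [0,7,19],"turn": [0.41,-0.035,0],"fingers": 5},{"delta_pos": [0,8,22],"turn": [0.46,-0.04,0],"fingers": 5},{"delta_pos": [0,9,25],"turn": [0.5,-0.044,0],"fingers": 5},{"delta_pos": [0,9,26],"turn": [0.53,-0.046,0],"fingers": 5},{"delta_pos": [0,9,27],"turn": [0.548,-0.048,0],"fingers": 5},{"delta_pos": [0,9,27],"turn": [0.548,-0.048,0],"fingers": 5},{"delta_pos": [0,9,27],"turn": [0.548,-0.048,0],"fingers": 5}]}}

```text
time_s: 17.85
ee_pos: [0.5532, 0.0441, 0.2264]
eef_rot: [2.949, 1.077, -0.002]
ft_force: [0.0, -0.1, -6.0]
grip_width: 0.0134
```

```bash
python3 look.py s9; python3 fit.py s9
```

```text
17.85 [0.5532 0.0441 0.2264] [ 0.377  0.189 -0.608  1.667  0.113  1.321 -1.121]
tilt 0.0022509693708851635 up [2.92707474e-04 2.23185503e-03 9.99997467e-01]
spout [0.565 0.182 0.173]
floor plane 928 1517 normal in expected tote frame [-0.007  0.003  1.   ] c [ 0.013  0.018 -0.085]
world up of tote [-0.007 -0.     1.   ] lean 0.007192388742990357 dir deg -177.99568910678815
```

View pics/s9c.png

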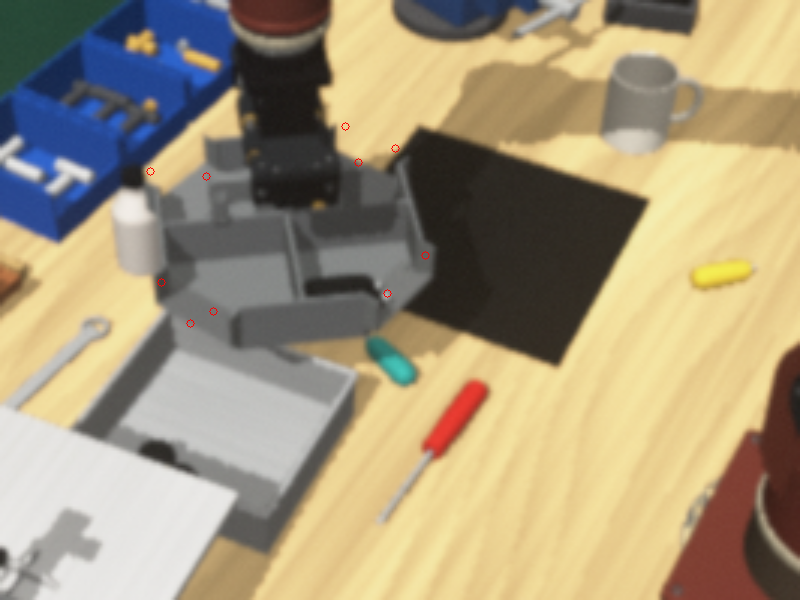

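>>> {"fn": "apply_moves", "kwargs": {"motion": [{"delta_pos": [-1,-5,0],"turn": [0,0,-0.02],"fingers": 5},{"delta_pos": [-4,-16,0],"turn": [0,0,-0.05],"fingers": 5},{"delta_pos": [-9,-32,0],"turn": [0,0,-0.1],"fingers": 5},{"delta_pos": [-15,-54,0],"turn": [0,0,-0.17],"fingers": 5},{"delta_pos": [-22,-79,0],"turn": [0,0,-0.25],"fingers": 5},{"delta_pos": [-30,-106,0],"turn": [0,0,-0.34],"fingers": 5},{"delta_pos": [-38,-136,0],"turn": [0,0,-0.44],"fingers": 5},{"delta_pos": [-46,-166,0],"turn": [0,0,-0.54],"fingers": 5},{"delta_pos": [-54,-193,0],"turn": [0,0,-0.63],"fingers": 5},{"delta_pos": [-61,-218,0],"turn": [0,0,-0.71],"fingers": 5},{"delta_pos": [-67,-240,0],"turn": [0,0,-0.78],"fingers": 5},{"delta_pos": [-72,-256,0],"turn": [0,0,-0.83],"fingers": 5},{"delta_pos": [-75,-267,0],"turn": [0,0,-0.86],"fingers": 5},{"delta_pos": [-76,-272,0],"turn": [0,0,-0.88],"fingers": 5},{"delta_pos": [-76,-272,0],"turn": [0,0,-0.88],"fingers": 5}]}}

```text
time_s: 19.77
ee_pos: [0.4775, -0.2279, 0.2265]
eef_rot: [3.128, -0.282, -0.002]
ft_force: [0.4, 0.2, -5.3]
grip_width: 0.0134
```

```bash
python3 look.py s10
python3 - <<'E'
import cv2
p=cv2.imread('pics/s10.png');cv2.imwrite('pics/s10d.png',cv2.resize(p[90:310,220:513],(800,600)))
E
```

```text
19.775 [ 0.4775 -0.2279  0.2265] [ 0.671  0.106 -0.333  1.737  0.037  1.306 -1.421]
tilt 0.0017890708734554655 up [1.53113076e-03 9.25424107e-04 9.99998400e-01]
spout [ 0.591 -0.149  0.173]
```

View pics/s10d.png

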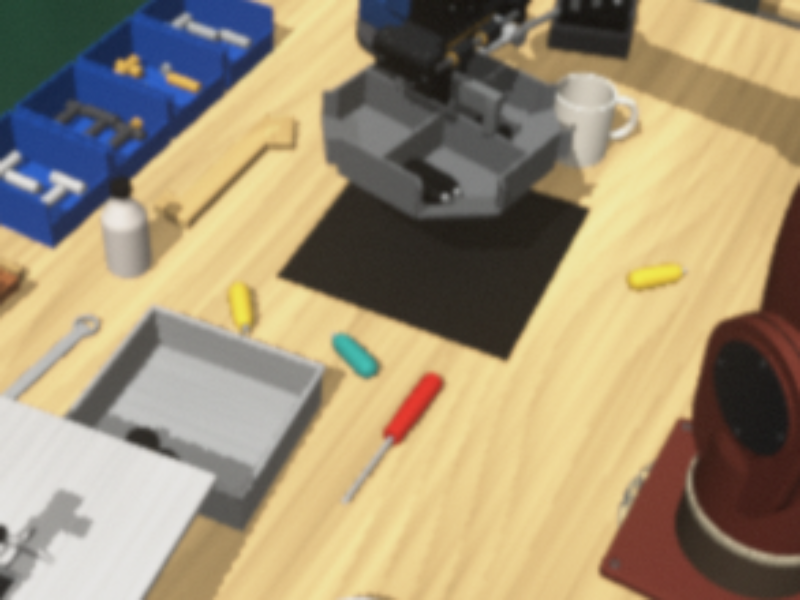

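>>> {"fn": "apply_moves", "kwargs": {"motion": [{"delta_pos": [0,0,-4],"turn": [0,0,0],"fingers": 5},{"delta_pos": [0,0,-14],"turn": [0,0,0],"fingers": 5},{"delta_pos": [0,0,-28],"turn": [0,0,0],"fingers": 5},{"delta_pos": [0,0,-46],"turn": [0,0,0],"fingers": 5},{"delta_pos": [0,0,-66],"turn": [0,0,0],"fingers": 5},{"delta_pos": [0,0,-86],"turn": [0,0,0],"fingers": 5},{"delta_pos": [0,0,-104],"turn": [0,0,0],"fingers": 5},{"delta_pos": [0,0,-119],"turn": [0,0,0],"fingers": 5},{"delta_pos": [0,0,-130],"turn": [0,0,0],"fingers": 5},{"delta_pos": [0,0,-138],"turn": [0,0,0],"fingers": 5},{"delta_pos": [0,0,-143],"turn": [0,0,0],"fingers": 5},{"delta_pos": [0,0,-146],"turn": [0,0,0],"fingers": 5},{"delta_pos": [0,0,-148],"turn": [0,0,0],"fingers": 5},{"delta_pos": [0,0,-149],"turn": [0,0,0],"fingers": 5},{"delta_pos": [0,0,-149],"turn": [0,0,0],"fingers": 5}]}}

```text
time_s: 21.7
ee_pos: [0.4774, -0.2283, 0.0777]
eef_rot: [3.127, -0.283, -0.002]
ft_force: [-0.4, 0.9, -5.3]
grip_width: 0.0135
```

Still hanging, so I go down by further millimetres until the mat carries it.

>>> {"fn": "apply_moves", "kwargs": {"motion": [{"delta_pos": [0,0,-1],"turn": [0,0,0],"fingers": 5},{"delta_pos": [0,0,-1],"turn": [0,0,0],"fingers": 5},{"delta_pos": [0,0,-2],"turn": [0,0,0],"fingers": 5},{"delta_pos": [0,0,-2],"turn": [0,0,0],"fingers": 5}]}}

```text
time_s: 22.2
ee_pos: [0.4775, -0.2283, 0.0765]
eef_rot: [3.127, -0.283, -0.002]
ft_force: [-4.2, 1.4, 5.1]
grip_width: 0.0134
```

>>> {"fn": "apply_moves", "kwargs": {"motion": [{"delta_pos": [0,0,0],"turn": [0,0,0],"fingers": 30},{"delta_pos": [0,0,0],"turn": [0,0,0],"fingers": 60},{"delta_pos": [0,0,0],"turn": [0,0,0],"fingers": 60},{"delta_pos": [0,0,0],"turn": [0,0,0],"fingers": 60},{"delta_pos": [0,0,0],"turn": [0,0,0],"fingers": 60},{"delta_pos": [0,0,0],"turn": [0,0,0],"fingers": 60},{"delta_pos": [0,0,0],"turn": [0,0,0],"fingers": 60}]}}

```text
time_s: 23.08
ee_pos: [0.4774, -0.2282, 0.0755]
eef_rot: [3.128, -0.283, -0.002]
ft_force: [-0.2, 1.0, 0.2]
grip_width: 0.0594
```

>>> {"fn": "apply_moves", "kwargs": {"motion": [{"delta_pos": [0,0,10],"turn": [0,0,0],"fingers": 60},{"delta_pos": [0,0,40],"turn": [0,0,0],"fingers": 60},{"delta_pos": [0,0,90],"turn": [0,0,0],"fingers": 60},{"delta_pos": [0,0,145],"turn": [0,0,0],"fingers": 60},{"delta_pos": [0,0,160],"turn": [0,0,0],"fingers": 60},{"delta_pos": [-50,-60,160],"turn": [0,0,0],"fingers": 60},{"delta_pos": [-90,-110,160],"turn": [0,0,0],"fingers": 60},{"delta_pos": [-120,-170,160],"turn": [0,0,0],"fingers": 60},{"delta_pos": [-140,-230,160],"turn": [0,0,0],"fingers": 60},{"delta_pos": [-160,-290,160],"turn": [0,0,0],"fingers": 60},{"delta_pos": [-160,-290,160],"turn": [0,0,0],"fingers": 60},{"delta_pos": [-160,-290,160],"turn": [0,0,0],"fingers": 60}]}}

```text
time_s: 24.58
ee_pos: [0.3164, -0.519, 0.2348]
eef_rot: [3.128, -0.286, -0.004]
ft_force: [0.7, 1.8, 0.2]
grip_width: 0.06
```

```bash
python3 pan.py f1
python3 - <<'E'
from h import *
for n in('top','side'):
    P=cloud(n,np.load(f'pics/f1_{n}.npy'));P=P.reshape(-1,3);P=P[np.isfinite(P).all(1)];x,y,z=P.T
    for nm,m in (('handle',(z>.1)&(z<.125)&(abs(x-.48)<.13)&(abs(y+.23)<.08)),('tote',(z>.045)&(z<.066)&(abs(x-.47)<.18)&(abs(y+.23)<.18))):
        r=cv2.minAreaRect(P[m][:,:2].astype(np.float32));print(n,nm,np.round(r[0],4),np.round(r[1],3),r[2],np.round(np.percentile(z[m],[10,50,90]),4))
p=cv2.imread('pics/f1_top.png');cv2.imwrite('pics/f1t.png',cv2.resize(p[130:280,210:480],(800,444),interpolation=cv2.INTER_CUBIC))
p=cv2.imread('pics/f1_side.png');cv2.imwrite('pics/f1s.png',cv2.resize(p[100:300,200:467],(800,600),interpolation=cv2.INTER_CUBIC))
a=cv2.imread('pics/top0.png').astype(int);b=cv2.imread('pics/f1_top.png').astype(int)
E
```

```text
top [0.553  0.1731] [0.2173 0.1971] 5.699404716491699 [[0.4350000023841858, 0.25999999046325684], [0.45500001311302185, 0.06400000303983688], [0.6710000038146973, 0.0860000029206276], [0.6510000228881836, 0.28200000524520874]]
side [0.5531 0.1723] [0.2192 0.1973] 5.020277500152588 [[0.4350000023841858, 0.26100000739097595], [0.453000009059906, 0.06400000303983688], [0.6710000038146973, 0.08399999886751175], [0.6539999842643738, 0.2800000011920929]]
24.675
top handle [ 0.4758 -0.2289] [0.015 0.139] 79.2850570678711 [0.106  0.1094 0.112 ]
top tote [ 0.4755 -0.2284] [0.256 0.257] 79.28588104248047 [0.0479 0.0564 0.0598]
side handle [ 0.4758 -0.2263] [0.02  0.138] 80.7596206665039 [0.1033 0.1103 0.1143]
side tote [ 0.476  -0.2282] [0.26  0.259] 80.5364990234375 [0.0471 0.0555 0.0619]
```

View pics/f1t.png

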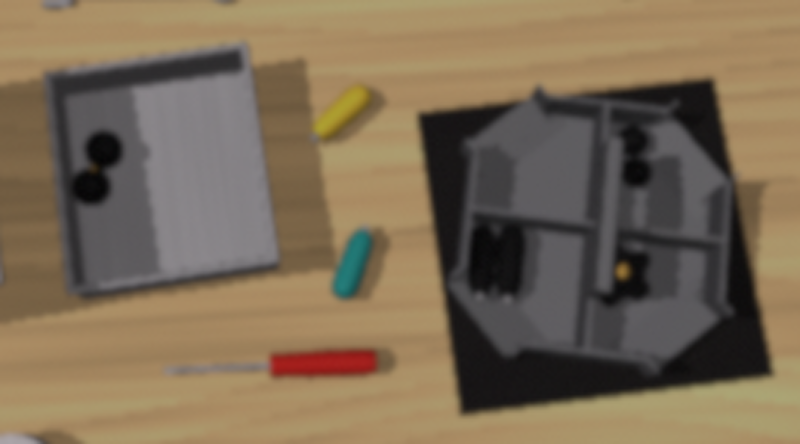

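View pics/f1s.png

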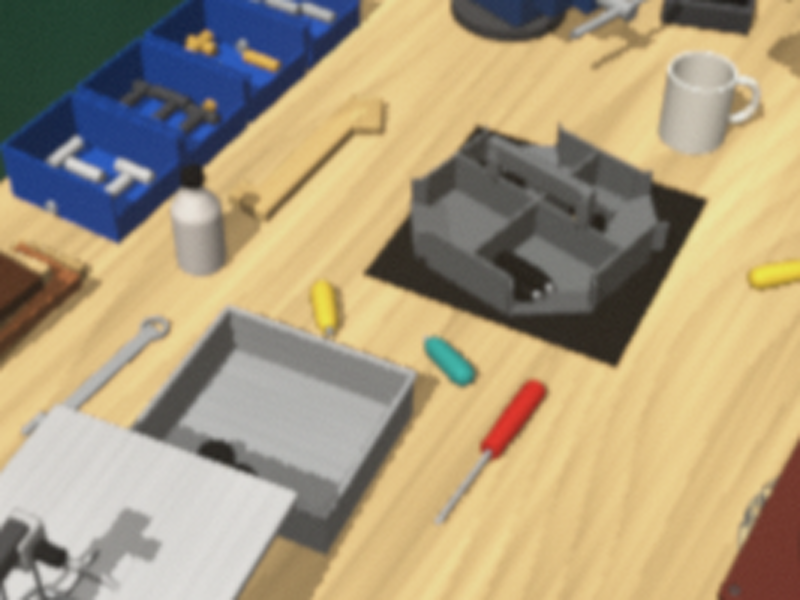

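View pics/f1_top.png

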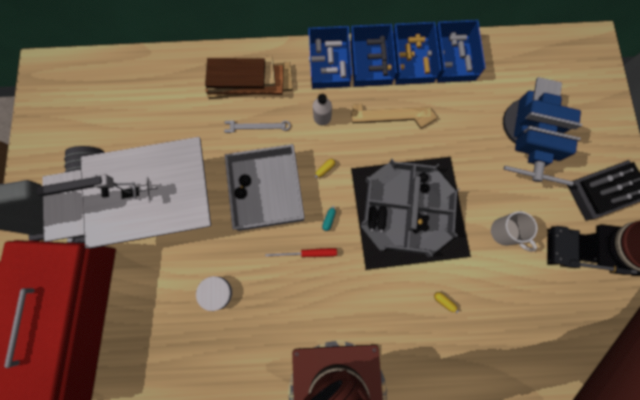

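>>> {"fn": "apply_moves", "kwargs": {"motion": [{"delta_pos": [0,0,0],"turn": [0,0,0],"fingers": 60},{"delta_pos": [0,0,0],"turn": [0,0,0],"fingers": 60},{"delta_pos": [0,0,0],"turn": [0,0,0],"fingers": 60},{"delta_pos": [0,0,0],"turn": [0,0,0],"fingers": 60},{"delta_pos": [0,0,0],"turn": [0,0,0],"fingers": 60},{"delta_pos": [0,0,0],"turn": [0,0,0],"fingers": 60},{"delta_pos": [0,0,0],"turn": [0,0,0],"fingers": 60},{"delta_pos": [0,0,0],"turn": [0,0,0],"fingers": 60}]}}

```text
time_s: 25.68
ee_pos: [0.3174, -0.5183, 0.2355]
eef_rot: [3.127, -0.283, -0.002]
ft_force: [-0.2, 0.5, 0.4]
grip_width: 0.0599
```

Run:
```python
from h import *
p,d=grab('top','f2');P=cloud('top',d)
def blobs(im,box):
    u0,u1,v0,v1=box; g=im[v0:v1,u0:u1].max(2)<45
    n,_,st,c=cv2.connectedComponentsWithStats(g.astype(np.uint8)); return [(st[i,4],np.round(c[i]+[u0,v0],2).tolist()) for i in range(1,n) if st[i,4]>15]
q=cv2.imread('pics/f1_top.png')
print(blobs(q,(230,300,150,228)));print(blobs(p,(230,300,150,228)))
# tote frame positions of knobs
G=np.array([.4758,-.228]);a=np.radians(-10.2);x=np.array([np.cos(a),np.sin(a)]);y=np.array([-x[1],x[0]])
K,R,t=cal('top')
def ray(u,v,z):
    dd=R.T@np.array([(u-K[0,2])/K[0,0],(v-K[1,2])/K[1,1],1]);o=-R.T@t;return (o+dd*(z-o[2])/dd[2])[:2]
s=270/800;
for nm,(u,v),z,b in (('small0',(632,138),.022,(59,-59)),('small1',(636,172),.022,(59,-59)),('star',(622,273),.02,(-59,-59)),('gripL',(481,258),.022,(-59,59)),('gripR',(508,260),.022,(-59,59))):
    w=ray(210+u*s,130+v*s,z)-G; l=np.array([w@x,w@y])*1000; print(nm,np.round(l),round(float(np.linalg.norm(l-b))))
```

```text
[(np.int32(247), [241.86, 187.01])]
[(np.int32(246), [241.89, 186.97])]
small0 [ 98. -36.] 46
small1 [ 65. -42.] 18
star [-35. -36.] 33
gripL [-37.  98.] 44
gripR [-36.  72.] 26
```

Balls are at rest, and the other knobs are all 46 mm or less from their bay centres. I hand in.

```bash
python3 -c "
from station import env
print(env.job_done())"
```

```text
the job is handed in; nothing more can be done
None
```

The job is done and handed in at about 26 s of the 72 s allowed; no verdict was reported.

I drew the pan out by pushing its front wall from inside with the open fingers. Then I gripped the tote by its handle, carried it over and leaned it 0.55 rad toward the big balls' corner. Both big balls dropped into the pan. I levelled the tote, set it back on its mat, released it and moved the arm away.

Last checks from the images before hand-in:
- **Pan:** its rear edge is about 34 mm clear in front of the saw table.
- **Big balls:** both lie inside the pan, and their pixels did not move over the last second.
- **Other knobs:** all are in their own bays, with centres at most about 46 mm from the bay centre (the limit is 70 mm).
- **Tote:** it stands flat, about 9 mm from the mat's centre.
- **Bystanders and look-alikes:** wrench, driver, oil bottle, push stick and the coloured look-alikes appear unmoved by eye. I did not measure this.

While the tote was tipped, my predicted wall corners sat a few millimetres off the picture. I put that down to a wrong corner size in my model. A plane fitted to the tote's floor agreed with the tool's lean to within about 0.015 rad, so I take it the tote did not slip in the grip. No other check failed or disagreed.

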